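# Close the refilled dressing jars with the stacked lids

## Task

The four steel jars have been refilled and their lids have come back from the steriliser in one stack. Take the stack apart from the top and close every jar with the lid that fits it, each lid level and fully down on its jar. Leave the jars and the white cup standing where they are.

Things in the scene. Friction and masses are not known exactly. Their poses are not given: they have to be found in the camera images.
- lid_small: loose steel slip-over lid, 56 mm across, at first the top of the stack. Upturned shallow cup: skirt 23 mm high, bore 50 mm, 20 mm deep; on its flat top a central black knob 17 mm high, 21 mm thick (foot 17). Origin: centre of the skirt's lower edge, z up: top face at 23, knob to 40 mm. Stacked, it stands on the next larger lid's top, over its knob, a few mm off centre. 57 g
- lid_medium: loose steel slip-over lid, 74 mm across, at first the second from the top. Upturned shallow cup: skirt 23 mm high, bore 68 mm, 20 mm deep; on its flat top a central black knob 17 mm high, 21 mm thick (foot 17). Origin: centre of the skirt's lower edge, z up: top face at 23, knob to 40 mm. Stacked, it stands on the next larger lid's top, over its knob, a few mm off centre. 65 g
- lid_large: loose steel slip-over lid, 92 mm across, at first the third from the top. Upturned shallow cup: skirt 23 mm high, bore 86 mm, 20 mm deep; on its flat top a central black knob 17 mm high, 21 mm thick (foot 17). Origin: centre of the skirt's lower edge, z up: top face at 23, knob to 40 mm. Stacked, it stands on the next larger lid's top, over its knob, a few mm off centre. 73 g
- lid_largest: loose steel slip-over lid, 110 mm across, at first the bottom of the stack, on the table. Upturned shallow cup: skirt 23 mm high, bore 104 mm, 20 mm deep; on its flat top a central black knob 17 mm high, 21 mm thick (foot 17). Origin: centre of the skirt's lower edge, z up: top face at 23, knob to 40 mm. Stacked, it stands on the next larger lid's top, over its knob, a few mm off centre. 82 g
- jar_small: loose open round steel jar with white tablets, 56 mm across, 62 mm high, on the table. Above a shoulder 24 mm below the rim its neck tapers from 43 to 32 mm at the rim; the 56 mm lid slips over the neck until its top rests on the rim, its lower edge (origin) then 42 mm above the jar's origin. Origin: centre of the underside, z up. 285 g
- jar_medium: loose open round steel jar with amber glass ampoules, 74 mm across, 74 mm high, on the table. Above a shoulder 24 mm below the rim its neck tapers from 61 to 50 mm at the rim; the 74 mm lid slips over the neck until its top rests on the rim, its lower edge (origin) then 54 mm above the jar's origin. Origin: centre of the underside, z up. 323 g
- jar_large: loose open round steel jar with thin round wooden sticks, 92 mm across, 86 mm high, on the table. Above a shoulder 24 mm below the rim its neck tapers from 79 to 68 mm at the rim; the 92 mm lid slips over the neck until its top rests on the rim, its lower edge (origin) then 66 mm above the jar's origin. Origin: centre of the underside, z up. 381 g
- jar_largest: loose open round steel jar with flat wooden spatulas, 110 mm across, 98 mm high, on the table. Above a shoulder 24 mm below the rim its neck tapers from 97 to 86 mm at the rim; the 110 mm lid slips over the neck until its top rests on the rim, its lower edge (origin) then 78 mm above the jar's origin. Origin: centre of the underside, z up. 463 g
- cup_white: white plastic cup standing open on the table, 68 mm across, 50 mm high; not part of the job. Origin: centre of its underside, z up.
There are look-alikes about, which are no part of the job. Leave any green look-alike of the lid_medium alone.

How it is judged:
At the end, for the whole second after the job is handed in: Each lid sits on the jar of its size: centred to 8 mm, level with the jar within 0.08 rad, its height within +3/-4 mm of fully down, at rest and released; every jar stands upright (0.08 rad) within 4 cm of where it stood, and the white cup upright within 3 cm of where it stood (horizontal distance between lid_small and jar_small below 0.008 m and z of lid_small in the frame of jar_small between 0.038 and 0.045 m and angle between the z axis of lid_small and the z axis of jar_small, either way round below 0.08 rad and angle between each of jar_small, jar_medium, jar_large, jar_largest's own z axis and vertical below 0.08 rad and distance of each of jar_small, jar_medium, jar_large, jar_largest from where it was at the start of the episode below 0.04 m and linear speed of each of lid_small, jar_small, lid_medium, jar_medium, lid_large, jar_large, lid_largest, jar_largest below 0.02 m/s and horizontal distance between lid_medium and jar_medium below 0.008 m and z of lid_medium in the frame of jar_medium between 0.05 and 0.057 m and angle between the z axis of lid_medium and the z axis of jar_medium, either way round below 0.08 rad and horizontal distance between lid_large and jar_large below 0.008 m and z of lid_large in the frame of jar_large between 0.062 and 0.069 m and angle between the z axis of lid_large and the z axis of jar_large, either way round below 0.08 rad and horizontal distance between lid_largest and jar_largest below 0.008 m and z of lid_largest in the frame of jar_largest between 0.074 and 0.081 m and angle between the z axis of lid_largest and the z axis of jar_largest, either way round below 0.08 rad and distance of cup_white from where it was at the start of the episode below 0.03 m and angle between cup_white's own z axis and vertical below 0.1 rad); the robot touches nothing.
It fails at once if a jar was tipped (angle between any of jar_small, jar_medium, jar_large, jar_largest's own z axis and vertical above 0.35 rad).
It fails at once if a jar was pushed more than 5 cm from its place (distance of any of jar_small, jar_medium, jar_large, jar_largest from where it was at the start of the episode above 0.05 m).
It fails at once if the white cup was knocked over or pushed away (angle between cup_white's own z axis and vertical above 0.4 rad or distance of cup_white from where it was at the start of the episode above 0.05 m).
It also fails if it takes over 102 s, if anything falls off the work surface, if the arm or the gripper's body presses on something with over 40 N, if the wrist force passes 120 N, or if a joint passes its speed limit or range.

## Robot

A 7-joint arm with a two-finger parallel gripper is mounted at the origin on a cart in front of the work surface, level with it; the furniture and walls round the work are solid. World frame = base frame: x ahead of the robot, y to its left, z up, the work surface at z = 0. Lengths are in m, angles in rad, forces in N, time in s.
With the tool pointing down it reaches from about 0.425 to 0.925 m from the base axis. Payload 6.8 kg.
Tool frame: the origin (TCP) lies between the finger pads; the fingertips stand 25 mm ahead of it and the grasp point (between the pads) lies 6 mm ahead of it; z points along the fingers, y is the line along which they close (so a half turn about z gives the same grasp; the last joint's range is limited). The gripper opens to 88 mm and grips with 3 to 60 N. Pads are 20 mm wide; open, the fingers measure 115 mm over their backs; the gripper's body (75 mm by 178 mm) begins 61 mm behind the grasp point.
Start: joints at [-1.339, 0.477, 0.022, 1.555, -0.011, 1.109, -0.083], TCP at [0.225, 0.636, 0.222] pointing down, gripper open.
Joint ranges: [-2.96, 2.96], [-0.34, 2.1], [-1.41, 1.46], [0.24, 2.44], [-1.37, 4.51], [0.17, 1.92], [-2.96, 2.96]. Speed limits (rad/s): [2.39, 2.39, 3.14, 3.14, 3.14, 3.14, 3.14].

## Interface

Orientations are given as a unit quaternion [w, x, y, z].
In Python, from bench import arm gives the robot as it stands.
- The arm moves only by the tool move_arm, never from a script. Its argument "increments" is one flat list of numbers, 7 for each row, row after row: the shift along the world's x, y, z in m, then the turn, a rotation vector about the world's x, y, z in rad, then the opening, from 0 (shut) to 1 (fully open). A call has 1 to 12 rows; each row is the pose to reach, as a shift and turn from the pose commanded when the call began; what a row does not reach only later rows make up. A row lasts 1/12 s, in which the tool goes at most 41.7 mm and 7.16 degrees, less where a joint would pass 70% of its speed; a pose out of reach is approached as far as the arm can. A call with a gripper value outside its range is refused whole. The fingers move at their own pace and stop on an object; "force" is the grip in N (left out, the last holds). Time passes only in rows, so rows that repeat a pose let the fingers close. It gives the time, the measured TCP pose, the force, the opening and the grip force at its end, in the units of the state.
- arm.state(): the state, without advancing time (a new reading comes with each control period).
- arm.capture(name): name is "side" or "top"; returns a dict with "img" (420x560x3 uint8, red, green, blue), "K" (3x3 intrinsics, pixels), "rvec" (rotation vector, rad) and "tvec" (3), from world to camera coordinates, as OpenCV has them. Camera axes: x right, y down, z forward; pixel columns grow to the right and rows downward; lengths in m; the calibration is good to about 2 mm. A picture is of the moment at which its call begins. There is no depth.
- arm.close_job(): hands the job in; it is judged then, once.
Trained networks look in the newest picture that a camera, given by its name, has taken for a name from the list of things; names that differ only in an ending like _2 or _b are one class to them, and where a whole thing is asked for, a point or a joint stands for the part that bears it (a point fixed in the world has none). Each returns a list of dicts, best first, with "p" (0 to 1); they miss things now and then, are a little off and sometimes report something else, mostly with a low value. They report only what shows in the picture. A call takes as long as a camera call. They do not tell look-alikes from the thing itself.
- arm.outline_of(camera, name): "region" (420x560 bool, what is visible of it).
- arm.place_of(camera, name): "position" ([x, y, z] in m, in world coordinates, good to about 4 mm: a listed point, or the origin of a listed thing).
The state is a dict: "clock": time; "joints": joint angles; "joint_vel": joint speeds; "tau": joint torques, N m; "eef_pos": TCP position; "orientation": TCP orientation; "force": force on the tool from outside, world axes, zero at the start; "moment": the same for the moment, N m; "opening": finger opening in m; "gripper_force": force on a finger pad.
Only numpy, scipy, OpenCV 4.12 (cv2) and the standard library are available. Lean on these libraries where they do the work, as an engineer would, in place of code of your own. Each camera call takes 0.05 s, during which the arm holds its last target. There are 200 camera calls.

## Working session

There is one attempt and no reset: what is moved stays moved. The work goes in short steps, Python scripts to look and compute and a tool call to move; the robot and the scene stay as the last step left them, time stands still between calls to the robot, and variables do not carry over. Pictures are saved under pics/ and viewed, at most 14 in all, crops included, and the job is handed in when it is done.

Besides the shell and the picture viewer there is one more tool, called after ">>>" as a command line: name --argument value ..., lists and objects as JSON in quotes. move_arm: Moves the arm, as the interface text tells. Its arguments: {"type":"object","properties":{"increments":{"type":"array","items":{"type":"number"}},"force":{"type":"number"}},"required":["increments"]}

```bash
mkdir -p pics; ls
cat > h.py <<'E'
import numpy as np, cv2
from bench import arm
def cap(n,save=None):
    c=arm.capture(n)
    if save: cv2.imwrite('pics/'+save,c['img'][:,:,::-1])
    return c
def proj(c,p):
    return cv2.projectPoints(np.float64(p).reshape(-1,1,3),c['rvec'],c['tvec'],c['K'],None)[0].reshape(-1,2)
def ray(c,uv,z):
    R=cv2.Rodrigues(c['rvec'])[0]; d=R.T@np.linalg.inv(c['K'])@np.array([uv[0],uv[1],1.]); o=-R.T@np.ravel(c['tvec'])
    return o+d*(z-o[2])/d[2]
E
python3 - <<'E'
from h import *
for n in('top','side'):
    c=cap(n,n+'0.png'); R=cv2.Rodrigues(c['rvec'])[0]; print(n,(-R.T@np.ravel(c['tvec'])).round(3),c['K'][0,0])
    for t in 'lid_small lid_medium lid_large lid_largest jar_small jar_medium jar_large jar_largest cup_white'.split():
        print(t,[(round(d['p'],2),np.round(d['position'],3).tolist(),proj(c,d['position'])[0].round().tolist()) for d in arm.place_of(n,t)][:3])
s=arm.state();print(s['eef_pos'],s['orientation'],s['opening'],s['clock'])
E
```

```text
pics
top [0.448 0.081 1.072] 459.56740545923634
lid_small [(0.61, [0.423, 0.195, 0.068], [224.0, 268.0])]
lid_medium [(0.92, [0.41, 0.359, -0.0], [157.0, 275.0]), (0.81, [0.431, 0.196, 0.046], [224.0, 264.0])]
lid_large [(0.79, [0.433, 0.194, 0.026], [226.0, 263.0])]
lid_largest []
jar_small [(0.95, [0.432, -0.207, 0.001], [401.0, 259.0])]
jar_medium [(0.8, [0.618, 0.226, -0.002], [213.0, 185.0])]
jar_large [(0.66, [0.631, 0.002, 0.002], [307.0, 176.0])]
jar_largest [(0.96, [0.422, -0.006, -0.003], [314.0, 265.0]), (0.74, [0.428, 0.194, 0.047], [225.0, 266.0]), (0.6, [0.422, 0.198, 0.068], [222.0, 269.0])]
cup_white [(0.86, [0.634, -0.203, 0.004], [394.0, 173.0])]
side [ 0.538 -0.706  0.471] 426.07113093101896
lid_small [(0.58, [0.426, 0.192, 0.068], [250.0, 197.0])]
lid_medium [(0.96, [0.427, 0.194, 0.046], [250.0, 205.0]), (0.61, [0.411, 0.357, -0.005], [252.0, 197.0]), (0.48, [0.63, 0.001, 0.001], [341.0, 272.0])]
lid_large [(0.86, [0.432, 0.196, 0.027], [252.0, 212.0]), (0.62, [0.636, -0.201, 0.004], [356.0, 344.0])]
lid_largest [(0.61, [0.425, 0.197, 0.003], [250.0, 221.0])]
jar_small [(0.93, [0.434, -0.209, 0.0], [225.0, 342.0])]
jar_medium [(0.6, [0.618, 0.226, 0.002], [330.0, 219.0])]
jar_large [(0.7, [0.632, -0.001, -0.001], [343.0, 273.0])]
jar_largest [(0.74, [0.424, -0.004, 0.002], [237.0, 268.0])]
cup_white [(0.95, [0.638, -0.201, 0.001], [356.0, 345.0]), (0.73, [0.436, -0.209, 0.002], [226.0, 342.0])]
[0.22498318 0.63639664 0.22174933] [-9.61737311e-06  1.69106402e-01  9.85597801e-01 -1.70223701e-05] 0.0877772456313625 1.0
```

View pics/top0.png

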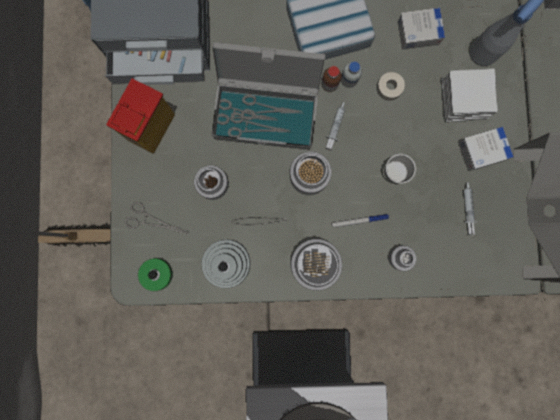

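View pics/side0.png

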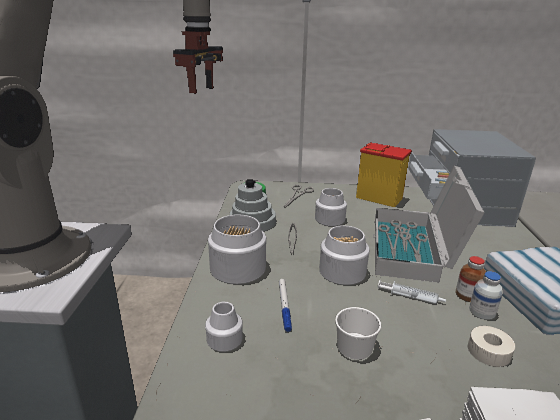

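The scene matches the list. lid_medium has two candidates: the green lid at top (155,274) / side ~(258,187), and the steel second tier of the stack at top (225,265) / side (250,203). The steel one fits the description, and I'll check it in a crop that also shows the measured rims.

Run:
```python
from h import *
c=cap('top'); im=c['img'][:,:,::-1].copy()
g=cv2.cvtColor(c['img'],cv2.COLOR_RGB2GRAY)
m=np.zeros_like(g); cv2.circle(m,(224,266),9,255,-1)
ys,xs=np.where((g<50)&(m>0)); k=(xs.mean(),ys.mean()); print('knob px',k,len(xs),ray(c,k,.107).round(4))
S=3; x0,y0=120,150
big=cv2.resize(im[y0:y0+160,x0:x0+190],None,fx=4,fy=3.75,interpolation=cv2.INTER_CUBIC)
big=cv2.resize(im[150:310,130:430],None,fx=2.66,fy=2.66,interpolation=cv2.INTER_CUBIC)
t=np.linspace(0,2*np.pi,60)
for x,y,h,r,b in[(.433,-.208,.062,.016,.028),(.618,.226,.074,.025,.037),(.631,.0005,.086,.034,.046),(.423,-.005,.098,.043,.055)]:
  for R,z,col in((r,h,(0,0,255)),(b,h-.024,(0,255,255))):
    p=proj(c,np.c_[x+R*np.cos(t),y+R*np.sin(t),0*t+z]); p=((p-[130,150]+.5)*2.66).astype(int)
    cv2.polylines(big,[p],True,col,1)
cv2.imwrite('pics/crop1.png',big)
```

```text
knob px (np.float64(222.52941176470588), np.float64(266.1372549019608)) 51 [0.4285 0.1929 0.107 ]
```

View pics/crop1.png

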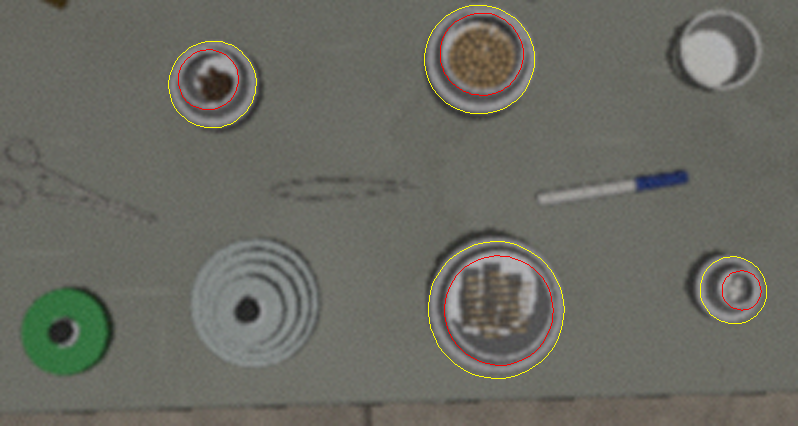

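>>> move_arm --increments '[0.02,-0.04,0,0,0,0,0.6,0.04,-0.08,0,0,0,0,0.6,0.06,-0.12,0,0,0,0,0.6,0.08,-0.16,0,0,0,0.08,0.6,0.1,-0.2,0,0,0,0.14,0.6,0.12,-0.24,0,0,0,0.2,0.6,0.14,-0.28,0,0,0,0.26,0.6,0.16,-0.32,0,0,0,0.34,0.6,0.18,-0.36,0,0,0,0.34,0.6,0.2,-0.4,0,0,0,0.34,0.6,0.2,-0.43,0,0,0,0.34,0.6,0.2,-0.44,-0.02,0,0,0.34,0.6]' --force 20

```text
clock: 2.05
eef_pos: [0.4285, 0.1934, 0.2047]
orientation: [0.003, 0.002, 1.0, 0.002]
force: [1.3, 0.4, 0.4]
opening: 0.0525
gripper_force: 0.0
```

The crop confirms it. The green look-alike at crop (65,331) is separate from the all-steel stack at crop (247,310), so the steel tier is lid_medium. The measured jar rims (red and yellow circles) line up with the image. Now descending on the top knob.

>>> move_arm --increments '[0.003,-0.003,-0.03,0,0,0,0.5,0.003,-0.003,-0.055,0,0,0,0.5,0.003,-0.003,-0.07,0,0,0,0.5,0.003,-0.003,-0.083,0,0,0,0.5,0.003,-0.003,-0.083,0,0,0,0.5,0.003,-0.003,-0.083,0,0,0,0,0.003,-0.003,-0.083,0,0,0,0,0.003,-0.003,-0.083,0,0,0,0,0.003,-0.003,-0.083,0,0,0,0,0.003,-0.003,-0.083,0,0,0,0,0.003,-0.003,-0.083,0,0,0,0]' --force 20

```text
clock: 2.97
eef_pos: [0.4282, 0.1936, 0.1192]
orientation: [0.0, -0.0, 1.0, 0.0]
force: [0.0, 0.4, -1.1]
opening: 0.0075
gripper_force: 0.0
```

Run:
```python
from h import *
a=cap('side');b=cap('top')
f=lambda c,x,y:cv2.resize(c['img'][y:y+100,x:x+100,::-1],(400,400),interpolation=cv2.INTER_CUBIC)
cv2.imwrite('pics/c2.png',np.hstack([f(a,200,130),f(b,170,215)])); s=arm.state(); print(s['opening'],s['gripper_force'])
```

```text
0.0012137316197362638 0.0
```

View pics/c2.png

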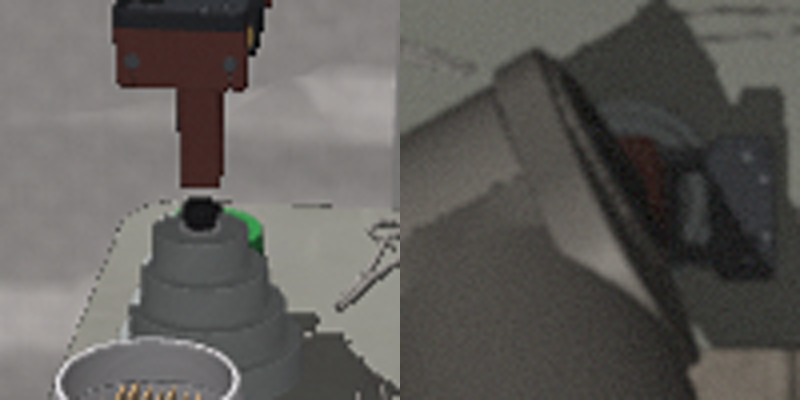

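Fingers closed just above the knob: tips at side px ~(250,177), knob top ~(250,180). I'll check the heights against the calibration.

Run:
```python
from h import *
c=cap('side')
for z in(.0,.023,.046,.069,.092,.109,.119,.13): print(z,proj(c,(.428,.193,z)).round(1))
for z in(.0,.092,.109,.119): print(z,proj(c,(.428,.193-.028,z)).round(1))
print(arm.state()['joints'].round(3) if hasattr(arm.state()['joints'],'round') else arm.state()['joints'])
for n in('lid_small','lid_medium'): print([(d['p'],np.round(d['position'],3)) for d in arm.place_of('side',n)])
```

```text
0.0 [[250.9 222.9]]
0.023 [[250.8 214.3]]
0.046 [[250.7 205.5]]
0.069 [[250.6 196.5]]
0.092 [[250.5 187.3]]
0.109 [[250.4 180.4]]
0.119 [[250.4 176.3]]
0.13 [[250.3 171.7]]
0.0 [[249.5 228.4]]
0.092 [[249.  192.1]]
0.109 [[248.9 185.1]]
0.119 [[248.9 180.9]]
[-0.695  0.281  0.161  2.139 -0.067  0.725  1.081]
[(0.67, array([0.425, 0.191, 0.072]))]
[(0.69, array([0.427, 0.197, 0.048])), (0.61, array([ 0.637, -0.2  ,  0.003])), (0.53, array([ 0.413,  0.358, -0.004]))]
```

Run:
```python
from h import *
c=cap('side')
d=np.array([.333,.943,0])
for z in(.197,.222):
  for s in(-.05,.05): print(z,s,proj(c,np.array([.225,.636,z])+s*d).round(1))
t=cap('top')
for z in(.094,.119,.16,.2): print(z,proj(t,(.428,.193,z)).round(1))
r=c['img'][150:200,238:262]; m=(r[:,:,0].astype(int)-r[:,:,2]>25)&(r[:,:,0]>60); ys,xs=np.where(m); print(ys.max()+150, (xs[ys>ys.max()-8].min()+238,xs[ys>ys.max()-8].max()+238))
```

```text
0.197 -0.05 [[193.4 102.1]]
0.197 0.05 [[210.5  96.4]]
0.222 -0.05 [[192.8  93.7]]
0.222 0.05 [[210.1  88.5]]
0.094 [[223.2 266.2]]
0.119 [[221.8 266.5]]
0.16 [[219.4 267. ]]
0.2 [[216.8 267.6]]
175 (np.int64(246), np.int64(254))
```

The picture shows the tips level with the reported TCP, and the first image agrees (tips at rows 93/88 correspond to z=0.222). So I'll use a tip offset of about 0 and descend about 20 mm more, watching force.

>>> move_arm --increments '[0,0,0,0,0,0,0.5,0,0,0,0,0,0,0.5,0,0,0,0,0,0,0.5,0,0,0,0,0,0,0.5,0,0,0,0,0,0,0.5,0,0,-0.006,0,0,0,0.5,0,0,-0.012,0,0,0,0.5,0,0,-0.016,0,0,0,0.5,0,0,-0.02,0,0,0,0.5,0,0,-0.02,0,0,0,0.5]' --force 20

```text
clock: 4.15
eef_pos: [0.4273, 0.193, 0.0977]
orientation: [-0.001, -0.0, 1.0, -0.001]
force: [-0.5, -0.2, -0.2]
opening: 0.0438
gripper_force: 0.0
```

>>> move_arm --increments '[0,0,0,0,0,0,0,0,0,0,0,0,0,0,0,0,0,0,0,0,0,0,0,0,0,0,0,0,0,0,0,0,0,0,0,0,0,0,0,0,0,0]' --force 20

```text
clock: 4.65
eef_pos: [0.4282, 0.1935, 0.099]
orientation: [0.0, -0.0, 1.0, 0.0]
force: [-0.8, 0.6, 0.3]
opening: 0.0195
gripper_force: 20.0
```

Knob gripped (19.5 mm, 20 N). Lift and carry to jar_small.

>>> move_arm --increments '[0,0,0.02,0,0,0,0,0,0,0.045,0,0,0,0,0,-0.02,0.065,0,0,0,0,0,-0.055,0.065,0,0,0,0,0.001,-0.095,0.065,0,0,0,0,0.002,-0.135,0.065,0,0,0,0,0.002,-0.175,0.065,0,0,0,0,0.003,-0.215,0.065,0,0,0,0,0.004,-0.255,0.065,0,0,0,0,0.005,-0.295,0.065,0,0,0,0,0.005,-0.335,0.065,0,0,0,0,0.005,-0.37,0.065,0,0,0,0]'

```text
clock: 5.65
eef_pos: [0.4324, -0.1792, 0.164]
orientation: [0.0, 0.0, 1.0, -0.0]
force: [1.4, 0.5, -0.5]
opening: 0.0199
gripper_force: 20.0
```

>>> move_arm --increments '[0,-0.02,0,0,0,0,0,0,-0.031,0,0,0,0,0,0,-0.031,-0.02,0,0,0,0,0,-0.031,-0.04,0,0,0,0,0,-0.031,-0.05,0,0,0,0,0,-0.031,-0.05,0,0,0,0]'

```text
clock: 6.15
eef_pos: [0.4313, -0.2069, 0.1119]
orientation: [-0.002, -0.0, 1.0, 0.0]
force: [-0.2, -0.3, -0.8]
opening: 0.0198
gripper_force: 20.0
```

Run:
```python
from h import *
a=cap('side')
cv2.imwrite('pics/c3.png',cv2.resize(a['img'][250:370,160:310,::-1],(600,480),interpolation=cv2.INTER_CUBIC)); s=arm.state(); print(s['eef_pos'],s['opening'],s['orientation'])
```

```text
[ 0.4321312  -0.20724335  0.11306038] 0.01984492523460498 [-1.27446813e-03 -1.42273243e-04  9.99999146e-01  2.52429298e-04]
```

View pics/c3.png

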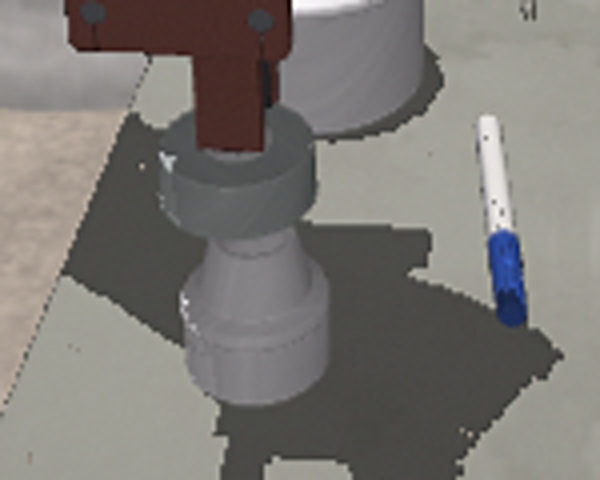

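Run:
```python
from h import *
a=cap('side')
for p in[(.433,-.208,0.01),(.433,-.208,.062),(.433,-.208,.083),(.433,-.208,.106),(.438,-.208,.106)]: print(p,((proj(a,p)[0]-[160,250]+.5)*4).round())
# lid width at mid-height rows
for r,(x,y) in {'lid':(.433,.09),'jar':(.433,.02)}.items(): pass
print([(d['p'],np.round(d['position'],3)) for n in('lid_small','jar_small') for d in arm.place_of('side',n)])
```

```text
(0.433, -0.208, 0.01) [256. 351.]
(0.433, -0.208, 0.062) [251. 243.]
(0.433, -0.208, 0.083) [249. 197.]
(0.433, -0.208, 0.106) [246. 145.]
(0.438, -0.208, 0.106) [260. 146.]
[(0.72, array([ 0.429, -0.209,  0.085])), (0.64, array([ 0.439, -0.211,  0.002])), (0.35, array([ 0.633, -0.202,  0.004]))]
```

The lid sits about 3 mm toward -x of the jar axis (column 239 against about 248). I'll shift +4 mm, lower and release.

>>> move_arm --increments '[0.004,0,0,0,0,0,0,0.004,0,-0.015,0,0,0,0,0.004,0,-0.025,0,0,0,0,0.004,0,-0.035,0,0,0,0,0.004,0,-0.041,0,0,0,0,0.004,0,-0.041,0,0,0,0]'

```text
clock: 6.85
eef_pos: [0.4367, -0.2074, 0.0719]
orientation: [-0.001, -0.0, 1.0, 0.0]
force: [-0.1, -0.2, -0.7]
opening: 0.0198
gripper_force: 20.0
```

>>> move_arm --increments '[0,0,0,0,0,0,0.35,0,0,0,0,0,0,0.5,0,0,0,0,0,0,0.5,0,0,0.03,0,0,0,0.5,0,0,0.07,0,0,0,0.5,0,0.03,0.09,0,0,0,0.5,0,0.07,0.09,0,0,0,0.5,0,0.11,0.09,0,0,0,0.5,0,0.15,0.09,0,0,0,0.5,0,0.19,0.09,0,0,0,0.5,0,0.23,0.09,0,0,0,0.5,0,0.27,0.09,0,0,0,0.5]'

```text
clock: 7.85
eef_pos: [0.4367, 0.0643, 0.1633]
orientation: [0.001, 0.0, 1.0, 0.0]
force: [1.6, 0.3, -0.0]
opening: 0.0436
gripper_force: 0.0
```

Run:
```python
from h import *
a=cap('side');print([(d['p'],np.round(d['position'],3)) for n in('lid_small','jar_small','lid_medium') for d in arm.place_of('side',n)])
b=cap('top');print([(d['p'],np.round(d['position'],3)) for n in('lid_small','jar_small','lid_medium') for d in arm.place_of('top',n)])
f=lambda c,x,y:cv2.resize(c['img'][y:y+100,x:x+100,::-1],(400,400),interpolation=cv2.INTER_CUBIC)
cv2.imwrite('pics/c4.png',np.vstack([np.hstack([f(a,170,280),f(a,200,150)])]))
g=cv2.cvtColor(b['img'],cv2.COLOR_RGB2GRAY)
m=np.zeros_like(g); cv2.circle(m,(224,266),10,255,-1)
ys,xs=np.where((g<50)&(m>0)); k=(xs.mean(),ys.mean()); print('knob px',k,len(xs),ray(b,k,.084).round(4))
s=arm.state(); print(s['eef_pos'],s['opening'])
```

```text
[(0.91, array([ 0.434, -0.207,  0.042])), (0.61, array([0.427, 0.194, 0.044])), (0.55, array([ 0.411,  0.357, -0.005]))]
[(0.87, array([ 0.431, -0.206,  0.043])), (0.67, array([0.43 , 0.194, 0.05 ])), (0.64, array([ 0.436, -0.207,  0.003])), (0.91, array([0.427, 0.195, 0.046])), (0.75, array([ 0.411,  0.36 , -0.002]))]
knob px (np.float64(223.95454545454547), np.float64(264.9318181818182)) 44 [0.4305 0.1925 0.084 ]
[0.43696143 0.06079769 0.16277569] 0.04436274010027101
```

View pics/c4.png

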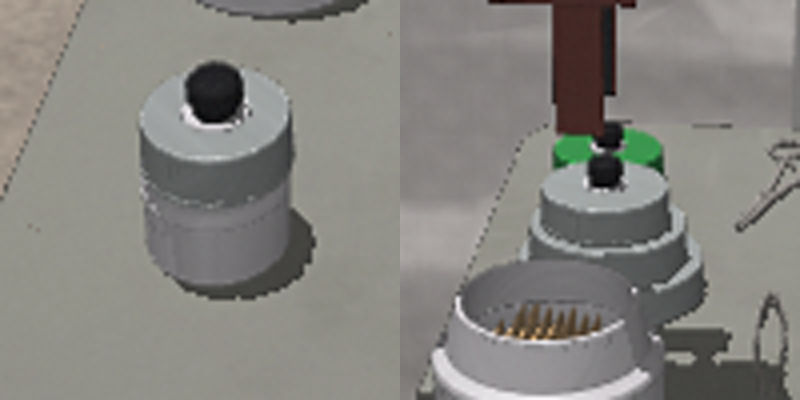

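lid_small is fully down and level on jar_small (left crop). The stack, with the steel medium lid now on top, has not moved. Next is lid_medium.

>>> move_arm --increments '[-0.003,0.04,0,0,0,0,0.5,-0.006,0.08,0,0,0,0,0.5,-0.009,0.115,0,0,0,0,0.5,-0.009,0.131,-0.015,0,0,0,0.5,-0.009,0.131,-0.045,0,0,0,0.5,-0.009,0.131,-0.07,0,0,0,0.5,-0.009,0.131,-0.086,0,0,0,0.5,-0.009,0.131,-0.086,0,0,0,0.5,-0.009,0.131,-0.086,0,0,0,0,-0.009,0.131,-0.086,0,0,0,0,-0.009,0.131,-0.086,0,0,0,0,-0.009,0.131,-0.086,0,0,0,0]' --force 20

```text
clock: 9.25
eef_pos: [0.4289, 0.1936, 0.0779]
orientation: [0.001, 0.0, 1.0, 0.001]
force: [0.5, 0.5, 0.1]
opening: 0.0208
gripper_force: 0.7
```

>>> move_arm --increments '[0,0,0,0,0,0,0,0,0,0,0,0,0,0]'

```text
clock: 9.42
eef_pos: [0.4289, 0.1937, 0.0778]
orientation: [0.001, 0.0, 1.0, 0.001]
force: [0.3, -1.2, 6.9]
opening: 0.0194
gripper_force: 20.1
```

>>> move_arm --increments '[0,0,0.02,0,0,0,0,0,0,0.04,0,0,0,0,0.02,0.004,0.06,0,0,0,0,0.055,0.01,0.06,0,0,0,0,0.095,0.018,0.06,0,0,0,0,0.135,0.024,0.06,0,0,0,0,0.17,0.03,0.06,0,0,0,0,0.19,0.033,0.06,0,0,0,0,0.19,0.033,0.055,0,0,0,0,0.19,0.033,0.05,0,0,0,0,0.19,0.033,0.05,0,0,0,0]'

```text
clock: 10.33
eef_pos: [0.616, 0.226, 0.125]
orientation: [-0.002, -0.0, 1.0, -0.001]
force: [-1.1, -0.6, -2.1]
opening: 0.0196
gripper_force: 20.0
```

Run:
```python
from h import *
a=cap('side'); b=cap('top')
for c,n in((a,'side'),(b,'top')): print(n,[(t,round(d['p'],2),np.round(d['position'],3)) for t in('lid_medium','jar_medium') for d in arm.place_of(n,t)])
im=cv2.resize(a['img'][140:240,270:390,::-1],(600,500),interpolation=cv2.INTER_CUBIC)
# expected axis: red=jar axis, rims
t=np.linspace(0,2*np.pi,60); x,y=.618,.226
for R,z,col in((.037,.05,(0,255,255)),(.025,.074,(0,0,255)),(.037,.0955,(0,255,0)),(.037,.1185,(0,255,0))):
    p=((proj(a,np.c_[x+R*np.cos(t),y+R*np.sin(t),0*t+z])-[270,140]+.5)*5).astype(int); cv2.polylines(im,[p],True,col,1)
cv2.imwrite('pics/c5.png',im); s=arm.state(); print(s['eef_pos'],s['opening'],s['force'])
```

```text
side [('lid_medium', 0.78, array([0.615, 0.226, 0.096])), ('lid_medium', 0.77, array([ 0.412,  0.356, -0.003])), ('lid_medium', 0.18, array([0.629, 0.001, 0.002])), ('jar_medium', 0.81, array([0.616, 0.232, 0.002]))]
top [('lid_medium', 0.63, array([0.616, 0.223, 0.094])), ('lid_medium', 0.54, array([ 0.41 ,  0.357, -0.005])), ('jar_medium', 0.68, array([ 0.614,  0.226, -0.002]))]
[0.61755285 0.22658243 0.12727533] 0.018995786299361613 [-0.39523936 -0.06679627  0.124855  ]
```

View pics/c5.png

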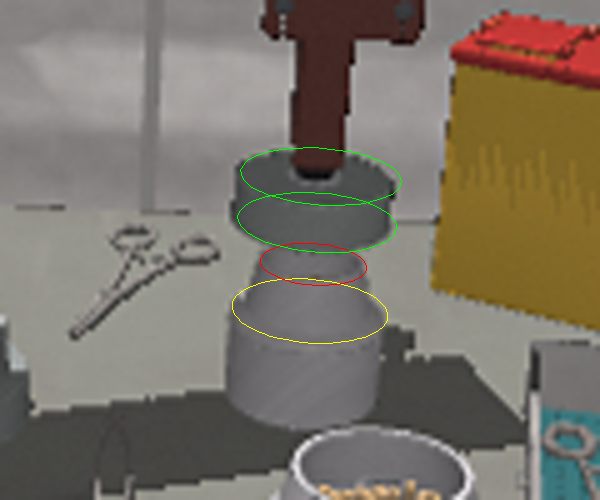

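Lid and jar axes agree within about 2 mm (lid centre column 315, jar 305, against expected 318 and 310). Lower with -1 mm in x, release and retreat.

>>> move_arm --increments '[-0.001,0,-0.012,0,0,0,0,-0.001,0,-0.025,0,0,0,0,-0.001,0,-0.035,0,0,0,0,-0.001,0,-0.041,0,0,0,0,-0.001,0,-0.041,0,0,0,0]'

```text
clock: 11.05
eef_pos: [0.6163, 0.226, 0.0849]
orientation: [-0.001, 0.0, 1.0, -0.0]
force: [-0.7, -0.3, 2.4]
opening: 0.0194
gripper_force: 20.0
```

>>> move_arm --increments '[0,0,0,0,0,0,0.35,0,0,0,0,0,0,0.5,0,0,0,0,0,0,0.5,0,0,0.03,0,0,0,0.5,0,0,0.06,0,0,0,0.5,-0.03,-0.01,0.07,0,0,0,0.5,-0.07,-0.03,0.07,0,0,0,0.5,-0.1,-0.06,0.07,0,0,0,0.5,-0.1,-0.09,0.07,0,0,0,0.5,-0.1,-0.1,0.07,0,0,0,0.5]'

```text
clock: 11.88
eef_pos: [0.5149, 0.1217, 0.1558]
orientation: [-0.001, 0.002, 1.0, -0.001]
force: [-0.7, -0.7, 0.7]
opening: 0.0438
gripper_force: 0.0
```

Run:
```python
from h import *
a=cap('side'); b=cap('top')
for c,n in((a,'side'),(b,'top')): print(n,[(t,round(d['p'],2),np.round(d['position'],3)) for t in('lid_medium','jar_medium','lid_large') for d in arm.place_of(n,t)])
f=lambda c,x,y:cv2.resize(c['img'][y:y+100,x:x+100,::-1],(400,400),interpolation=cv2.INTER_CUBIC)
cv2.imwrite('pics/c6.png',np.hstack([f(a,280,150),f(b,170,215)]))
g=cv2.cvtColor(b['img'],cv2.COLOR_RGB2GRAY)
m=np.zeros_like(g); cv2.circle(m,(225,264),10,255,-1)
ys,xs=np.where((g<50)&(m>0)); k=(xs.mean(),ys.mean()); print('knob px',k,len(xs),ray(b,k,.061).round(4))
s=arm.state(); print(s['eef_pos'],s['opening'])
```

```text
side [('lid_medium', 0.71, array([ 0.414,  0.357, -0.006])), ('lid_medium', 0.66, array([0.616, 0.225, 0.054])), ('lid_medium', 0.42, array([ 0.628, -0.   , -0.003])), ('jar_medium', 0.65, array([0.616, 0.23 , 0.002]))]
top [('lid_medium', 0.58, array([0.619, 0.229, 0.054])), ('lid_medium', 0.58, array([ 0.412,  0.356, -0.002])), ('lid_large', 0.67, array([ 0.635, -0.207, -0.001])), ('lid_large', 0.59, array([0.433, 0.194, 0.025]))]
knob px (np.float64(nan), np.float64(nan)) 0 [nan nan nan]
[0.5173205  0.12796974 0.15553801] 0.04382258977869174<stdin>:8: RuntimeWarning: Mean of empty slice.
  ret = ret.dtype.type(ret / rcount)
```

View pics/c6.png

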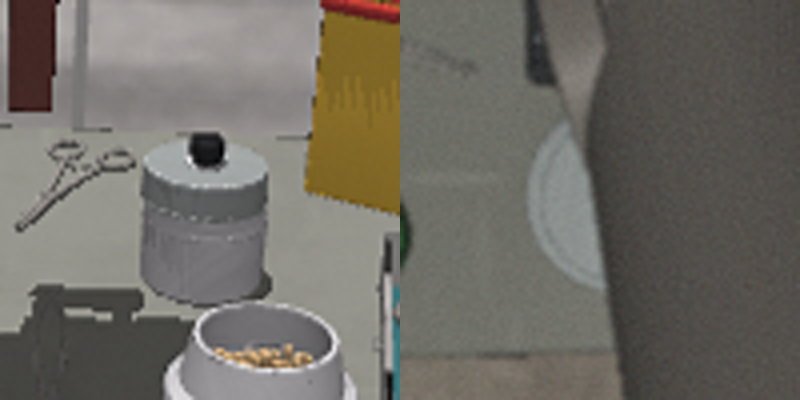

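lid_medium is seated level (left crop). lid_large was measured three times at about (0.432, 0.195), so grip it there.

>>> move_arm --increments '[-0.03,0.025,0,0,0,0,0.5,-0.06,0.05,0,0,0,0,0.5,-0.08,0.065,0,0,0,0,0.5,-0.086,0.068,-0.02,0,0,0,0.5,-0.086,0.068,-0.05,0,0,0,0.5,-0.086,0.068,-0.08,0,0,0,0.5,-0.086,0.068,-0.102,0,0,0,0.5,-0.086,0.068,-0.102,0,0,0,0.5,-0.086,0.068,-0.102,0,0,0,0,-0.086,0.068,-0.102,0,0,0,0,-0.086,0.068,-0.102,0,0,0,0,-0.086,0.068,-0.102,0,0,0,0]' --force 20

```text
clock: 13.28
eef_pos: [0.432, 0.195, 0.0551]
orientation: [0.001, -0.0, 1.0, 0.001]
force: [0.3, -0.9, 0.1]
opening: 0.0206
gripper_force: 0.4
```

>>> move_arm --increments '[0,0,0,0,0,0,0,0,0,0,0,0,0,0]'

```text
clock: 13.45
eef_pos: [0.432, 0.195, 0.055]
orientation: [0.001, -0.0, 1.0, 0.001]
force: [-0.8, 0.4, 8.1]
opening: 0.0195
gripper_force: 20.1
```

>>> move_arm --increments '[0,0,0.02,0,0,0,0,0,0,0.055,0,0,0,0,0.02,-0.02,0.085,0,0,0,0,0.045,-0.045,0.085,0,0,0,0,0.07,-0.07,0.085,0,0,0,0,0.095,-0.095,0.085,0,0,0,0,0.12,-0.12,0.085,0,0,0,0,0.145,-0.145,0.085,0,0,0,0,0.175,-0.17,0.085,0,0,0,0,0.19,-0.185,0.085,0,0,0,0,0.2,-0.194,0.083,0,0,0,0,0.2,-0.194,0.083,0,0,0,0]'

```text
clock: 14.45
eef_pos: [0.6321, -0.0024, 0.1365]
orientation: [0.0, 0.002, 1.0, -0.001]
force: [-0.7, 0.7, -1.4]
opening: 0.0194
gripper_force: 20.0
```

Run:
```python
from h import *
a=cap('side'); b=cap('top')
for c,n in((a,'side'),(b,'top')): print(n,[(t,round(d['p'],2),np.round(d['position'],3)) for t in('lid_large','jar_large','lid_largest','jar_largest') for d in arm.place_of(n,t)])
s=arm.state(); p=s['eef_pos']; print(p,s['opening'],s['force'])
im=cv2.resize(a['img'][180:300,280:424,::-1],(720,600),interpolation=cv2.INTER_CUBIC)
t=np.linspace(0,2*np.pi,60); x,y=.631,.0005; L=p[2]-.0315
for R,z,col in((.046,.062,(0,255,255)),(.034,.086,(0,0,255)),(.046,L,(0,255,0)),(.046,L+.023,(0,255,0))):
    q=((proj(a,np.c_[x+R*np.cos(t),y+R*np.sin(t),0*t+z])-[280,180]+.5)*5).astype(int); cv2.polylines(im,[q],True,col,1)
cv2.imwrite('pics/c7.png',im)
```

```text
side [('lid_largest', 0.8, array([0.427, 0.198, 0.   ])), ('jar_largest', 0.9, array([ 0.426, -0.006,  0.   ]))]
top [('lid_large', 0.55, array([ 0.631, -0.001,  0.102])), ('lid_large', 0.51, array([ 0.43 , -0.206,  0.04 ])), ('jar_large', 0.53, array([0.628, 0.002, 0.002])), ('jar_large', 0.41, array([ 0.617,  0.223, -0.002])), ('jar_largest', 0.77, array([ 0.422, -0.006, -0.002]))]
[0.63072398 0.00110137 0.13693727] 0.01943234392521539 [-0.70993177 -0.17315884 -0.92461191]
```

View pics/c7.png

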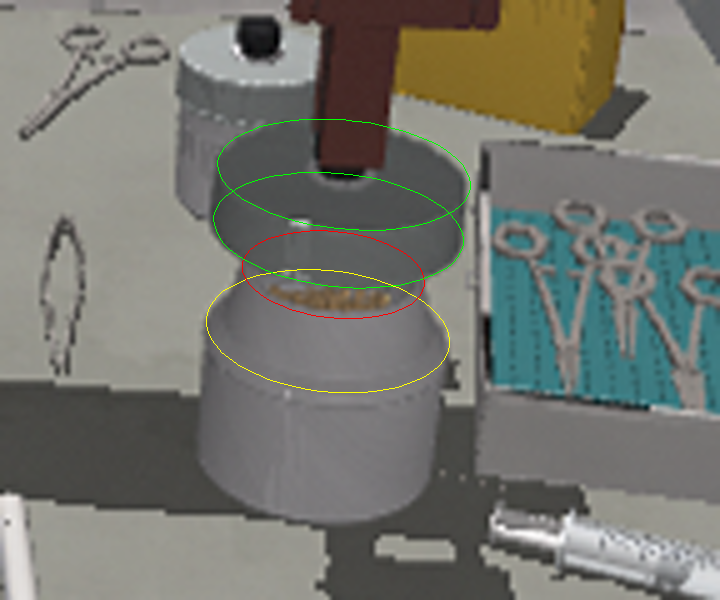

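Lid and jar are both about 4 px left of the overlay, so they are aligned with each other. Lower and release.

>>> move_arm --increments '[0,0,-0.012,0,0,0,0,0,0,-0.024,0,0,0,0,0,0,-0.034,0,0,0,0,0,0,-0.039,0,0,0,0,0,0,-0.039,0,0,0,0]'

```text
clock: 15.37
eef_pos: [0.6302, 0.0005, 0.0971]
orientation: [-0.001, -0.0, 1.0, 0.0]
force: [-3.4, 0.5, 5.1]
opening: 0.0196
gripper_force: 20.1
```

>>> move_arm --increments '[0,0,0,0,0,0,0.35,0,0,0,0,0,0,0.5,0,0,0,0,0,0,0.5,0,0,0.03,0,0,0,0.5,0,0,0.06,0,0,0,0.5,-0.03,0.03,0.07,0,0,0,0.5,-0.06,0.06,0.07,0,0,0,0.5,-0.085,0.085,0.07,0,0,0,0.5,-0.11,0.11,0.07,0,0,0,0.5,-0.11,0.11,0.07,0,0,0,0.5]'

```text
clock: 16.2
eef_pos: [0.5161, 0.1162, 0.1671]
orientation: [-0.002, -0.004, 1.0, 0.001]
force: [-0.2, 0.5, 0.3]
opening: 0.044
gripper_force: 0.0
```

Run:
```python
from h import *
a=cap('side'); b=cap('top')
for c,n in((a,'side'),(b,'top')): print(n,[(t,round(d['p'],2),np.round(d['position'],3)) for t in('lid_large','jar_large','lid_largest','jar_largest') for d in arm.place_of(n,t)])
g=cv2.cvtColor(b['img'],cv2.COLOR_RGB2GRAY)
m=np.zeros_like(g); cv2.circle(m,(226,263),12,255,-1)
ys,xs=np.where((g<50)&(m>0)); print(len(xs)); 
if len(xs): print(ray(b,(xs.mean(),ys.mean()),.038).round(4))
cv2.imwrite('pics/c8.png',cv2.resize(a['img'][150:310,180:400,::-1],(770,560),interpolation=cv2.INTER_CUBIC))
print(arm.state()['eef_pos'])
```

```text
side [('lid_large', 0.79, array([0.629, 0.005, 0.068])), ('lid_largest', 0.59, array([0.425, 0.2  , 0.002])), ('jar_largest', 0.94, array([ 0.423, -0.004,  0.002]))]
top [('lid_large', 0.61, array([0.629, 0.   , 0.07 ])), ('jar_large', 0.46, array([ 0.63 , -0.203,  0.   ])), ('lid_largest', 0.66, array([ 0.433,  0.197, -0.004])), ('jar_largest', 0.96, array([ 0.425, -0.003, -0.001]))]
14
[0.433  0.1998 0.038 ]
[0.5214372  0.10961656 0.16760275]
```

View pics/c8.png

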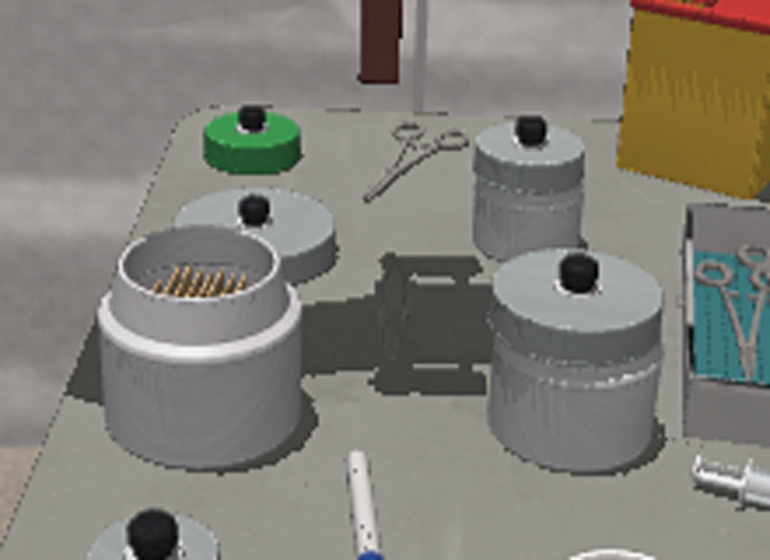

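lid_large is seated level, at crop (577,310). lid_largest stands free at crop (255,230), about (0.428, 0.198).

>>> move_arm --increments '[-0.03,0.03,0,0,0,0,0.5,-0.06,0.055,0,0,0,0,0.5,-0.085,0.08,-0.01,0,0,0,0.5,-0.093,0.087,-0.04,0,0,0,0.5,-0.093,0.087,-0.075,0,0,0,0.5,-0.093,0.087,-0.105,0,0,0,0.5,-0.093,0.087,-0.125,0,0,0,0.5,-0.093,0.087,-0.136,0,0,0,0.5,-0.093,0.087,-0.136,0,0,0,0.5,-0.093,0.087,-0.136,0,0,0,0,-0.093,0.087,-0.136,0,0,0,0,-0.093,0.087,-0.136,0,0,0,0]' --force 20

```text
clock: 17.7
eef_pos: [0.4289, 0.1977, 0.0328]
orientation: [0.001, 0.0, 1.0, 0.001]
force: [-0.5, 1.1, 0.9]
opening: 0.0275
gripper_force: 0.0
```

>>> move_arm --increments '[0,0,0,0,0,0,0,0,0,0,0,0,0,0,0,0,0,0,0,0,0]'

```text
clock: 17.95
eef_pos: [0.4287, 0.1978, 0.0326]
orientation: [0.001, -0.0, 1.0, 0.001]
force: [-0.1, -0.3, 6.7]
opening: 0.019
gripper_force: 20.1
```

>>> move_arm --increments '[0,0,0.02,0,0,0,0,0,0,0.055,0,0,0,0,0,0,0.09,0,0,0,0,0,0,0.12,0,0,0,0,-0.001,-0.035,0.12,0,0,0,0,-0.002,-0.075,0.12,0,0,0,0,-0.003,-0.115,0.12,0,0,0,0,-0.004,-0.15,0.12,0,0,0,0,-0.004,-0.185,0.12,0,0,0,0,-0.004,-0.202,0.12,0,0,0,0,-0.004,-0.202,0.12,0,0,0,0,-0.004,-0.202,0.12,0,0,0,0]'

```text
clock: 18.95
eef_pos: [0.4237, -0.0051, 0.1518]
orientation: [-0.0, 0.001, 1.0, 0.0]
force: [0.7, 0.1, -1.4]
opening: 0.0192
gripper_force: 20.0
```

Run:
```python
from h import *
a=cap('side')
print([(t,round(d['p'],2),np.round(d['position'],3)) for t in('lid_largest','jar_largest') for d in arm.place_of('side',t)])
s=arm.state(); p=s['eef_pos']; print(p,s['opening'],s['force'])
im=cv2.resize(a['img'][160:290,170:310,::-1],(646,600),interpolation=cv2.INTER_CUBIC); k=600/130
t=np.linspace(0,2*np.pi,60); x,y=.4235,-.005; L=p[2]-.032
for R,z,col in((.055,.074,(0,255,255)),(.043,.098,(0,0,255)),(.055,L,(0,255,0)),(.055,L+.023,(0,255,0))):
    q=((proj(a,np.c_[x+R*np.cos(t),y+R*np.sin(t),0*t+z])-[170,160]+.5)*k).astype(int); cv2.polylines(im,[q],True,col,1)
cv2.imwrite('pics/c9.png',im)
```

```text
[('lid_largest', 0.92, array([ 0.422, -0.002,  0.121])), ('jar_largest', 0.6, array([ 0.424, -0.005,  0.002]))]
[ 0.42401476 -0.00316938  0.15173685] 0.019248406989422907 [-0.91440134  0.43736199 -0.56044425]
```

View pics/c9.png

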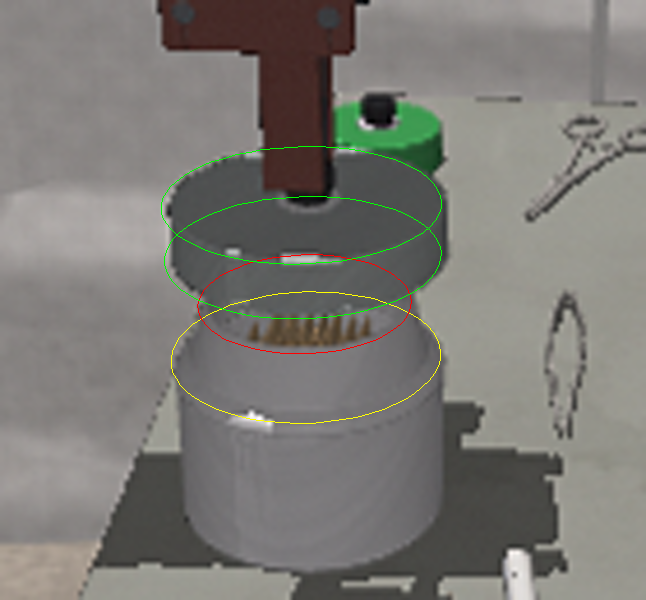

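Lid and jar axes agree. Lower, release and back off upward.

>>> move_arm --increments '[0,0,-0.012,0,0,0,0,0,0,-0.024,0,0,0,0,0,0,-0.034,0,0,0,0,0,0,-0.04,0,0,0,0,0,0,-0.04,0,0,0,0]'

```text
clock: 19.52
eef_pos: [0.4236, -0.0034, 0.111]
orientation: [-0.001, -0.001, 1.0, -0.0]
force: [0.4, 0.1, -1.7]
opening: 0.0193
gripper_force: 20.0
```

>>> move_arm --increments '[0,0,0,0,0,0,0.35,0,0,0,0,0,0,0.5,0,0,0,0,0,0,0.5,0,0,0.03,0,0,0,0.5,0,0,0.07,0,0,0,0.5,0.01,0.03,0.1,0,0,0,0.5,0.02,0.07,0.12,0,0,0,0.5,0.03,0.11,0.12,0,0,0,0.5,0.04,0.15,0.12,0,0,0,0.5,0.05,0.19,0.12,0,0,0,0.5,0.05,0.2,0.12,0,0,0,0.5]'

```text
clock: 20.43
eef_pos: [0.4747, 0.2023, 0.2325]
orientation: [0.001, -0.003, 1.0, 0.002]
force: [-0.2, -0.1, 0.4]
opening: 0.044
gripper_force: 0.0
```

Run:
```python
from h import *
a=cap('side','end.png'); b=cap('top')
for c,n in((a,'side'),(b,'top')): print(n,[(t,round(d['p'],2),np.round(d['position'],3).tolist()) for t in('lid_small','lid_medium','lid_large','lid_largest','cup_white') for d in arm.place_of(n,t)[:2]])
s=arm.state();print(s['eef_pos'],s['clock'])
```

```text
side [('lid_small', 0.67, [0.435, -0.206, 0.044]), ('lid_small', 0.27, [0.612, 0.226, 0.054]), ('lid_medium', 0.96, [0.412, 0.354, -0.003]), ('lid_medium', 0.72, [0.617, 0.226, 0.057]), ('lid_large', 0.66, [0.63, 0.002, 0.068]), ('lid_largest', 0.57, [0.42, -0.002, 0.081]), ('lid_largest', 0.5, [0.617, 0.229, -0.001]), ('cup_white', 0.76, [0.635, -0.201, 0.002]), ('cup_white', 0.74, [0.616, 0.225, 0.056])]
top [('lid_small', 0.56, [0.432, -0.205, 0.043]), ('lid_small', 0.17, [0.63, 0.002, 0.069]), ('lid_medium', 0.94, [0.617, 0.225, 0.056]), ('lid_large', 0.57, [0.629, 0.002, 0.068]), ('lid_largest', 0.93, [0.431, -0.006, 0.078]), ('cup_white', 0.82, [0.632, -0.207, -0.0])]
[0.47403167 0.19476315 0.23190123] 21.0333
```

View pics/end.png

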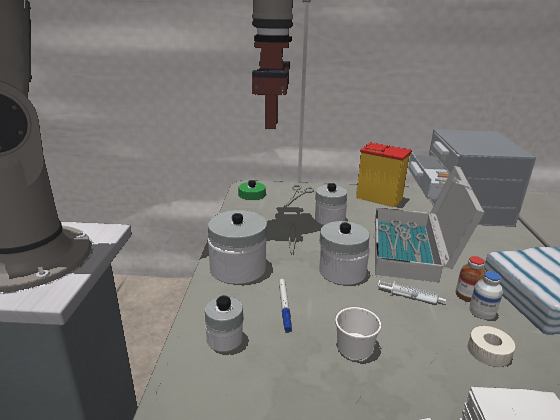

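All four jars are closed with level lids: (224,323), (331,203), (344,250) and (238,245). The cup has not moved, and the gripper is clear of everything.

```bash
python3 -c "
from bench import arm
print(arm.close_job())"
```

```text
the job is handed in; nothing more can be done
None
```

I closed all four jars with their matching lids, each level and fully down in the final pictures, with the jars, white cup and green look-alike left in place, and handed the job in at about 21 s; no verdict came back.

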